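# Tamper heads onto the spring-clip rail in size order

### The job

In the soil lab, one of three ring-shaped tamper heads already sits on an end stud of the spring-clip rail. Push the other two down over the free studs, one per stud, until each has clicked fully home flat on the rail, so that the three heads stand in size order along the rail with the medium one in the middle. Do not drop or throw a head.

Things in the scene. Friction and masses are not known exactly. Their poses are not given: they have to be found in the camera images.
- rail: Dark steel bar fixed to the bench, 50 x 270 x 8 mm (x, y, z), with three alike upright spring-clip studs on its centre line at y = -95, 0 and +95 mm in its own frame; the one at +95 already carries a head. Origin at the centre of its underside, on the bench; its top is 8 mm up. Long axis y, within 0.25 rad of world y.
- mid_stud (a point): Foot of the middle stud, on the rail's top. Stud: 23 mm post, above 24 mm height tapering to a 6 mm tip at 50; on its +x and -x sides sprung leaves, 14 mm across both at their tops (54 high), 34 mm at a bulge 34 high. A head pushed down (about 5 to 15 N; up to 7 mm off-centre) squeezes them; they snap out over its upper edge once it is flat on the rail.
- large_head: Plain aluminium ring (tamper head), 62 mm outer diameter, 30 mm bore right through, 30 mm tall, about 140 to 230 g, bore upright. Origin at the centre of its underside, z up along the bore; its yaw means nothing. Starts clicked onto the rail's +y stud or standing on the white board (top at world z = 8 mm).
- medium_head: Plain aluminium ring (tamper head), 52 mm outer diameter, 30 mm bore right through, 30 mm tall, about 95 to 155 g, bore upright. Origin at the centre of its underside, z up along the bore; its yaw means nothing. Starts on the white board (top at world z = 8 mm) between robot and rail, as does a closed tin (55 mm wide, no bore) that is not part of the job.
- small_head: Plain aluminium ring (tamper head), 42 mm outer diameter, 30 mm bore right through, 30 mm tall, about 48 to 78 g, bore upright. Origin at the centre of its underside, z up along the bore; its yaw means nothing. Starts clicked onto the rail's +y stud or standing on the white board (top at world z = 8 mm).
Not all that is in view belongs to the job. Leave any pink or yellow look-alike of the medium_head alone.

How it is judged:
By the outcome, as a careful person would: the job done as asked, in the order asked, and still so for the second after the job is handed in, with the robot touching nothing.
It also fails if it takes over 51 s, if anything falls off the work surface, if the arm or the gripper's body presses on something with over 40 N, if the wrist force passes 120 N, or if a joint passes its speed limit or range.

### The arm

A 7-joint arm with a two-finger parallel gripper is mounted at the origin on the work surface. World frame = base frame: x ahead of the robot, y to its left, z up, the work surface at z = 0. Lengths are in m, angles in rad, forces in N, time in s.
With the tool pointing down it reaches from about 0.4 to 0.85 m from the base axis. Payload 10.4 kg.
Tool frame: the origin (TCP) lies at the very end of the fingers, on their centre line; the grasp point (between the pads) lies 19 mm behind it; z points along the fingers, y is the line along which they close (so a half turn about z gives the same grasp; the last joint's range is limited). The gripper opens to 85 mm and grips with 20 to 120 N. Pads are 22 mm wide; open, the fingers measure 114 mm over their backs; the gripper's body (76 mm by 85 mm) begins 54 mm behind the grasp point. The pads swing forward as they close: fully open they stand 13 mm farther back than shut.
Start: joints at [-1.23, 0.332, -0.065, 1.46, 0.022, 1.35, -0.088], TCP at [0.222, 0.584, 0.231] pointing down, gripper open.
Joint ranges: [-2.6, 2.6], [-0.5, 2.12], [-1.47, 1.34], [0.16, 2.42], [-1.27, 4.41], [0.06, 2.06], [-2.6, 2.6]. Speed limits (rad/s): [2.22, 2.22, 2.79, 2.79, 3.14, 3.14, 3.14].

### API

Orientations are given as a rotation vector (axis times angle).
In Python, from bench import bot gives the robot as it stands.
- The arm moves only by the tool carry_out, never from a script. Its argument "moves" is a list of rows, each a list of 2 entries, a list of its own where there are three numbers: the shift along the world's x, y, z in cm, then the turn, a rotation vector about the world's x, y, z in rad. In form: [[[tx, ty, tz], [wx, wy, wz]], ...]. A call has 1 to 20 rows; each row is the pose to reach, as a shift and turn from the pose commanded when the call began; what a row does not reach only later rows make up. A row lasts 1/12 s, in which the tool goes at most 41.7 mm and 7.16 degrees, less where a joint would pass 70% of its speed; a pose out of reach is approached as far as the arm can. A call with a gripper value outside its range is refused whole. "grip" is the finger opening in cm, from 0 to 8.54, set as the call begins (left out, the last holds). The fingers move at their own pace and stop on an object; "grip_force" is the grip in N (left out, the last holds). Time passes only in rows, so rows that repeat a pose let the fingers close. It gives the time, the measured TCP pose, the force, the opening and the grip force at its end, in the units of the state.
- bot.observe(): the state, without advancing time (a new reading comes with each control period).
- bot.capture(name): name is "scene" or "top" or "wrist"; returns a dict with "frame" (480x640x3 uint8, red, green, blue), "intrinsics" (3x3 intrinsics, pixels), "world_from_camera" (4x4, takes a point from camera to world coordinates); the wrist camera has in their place "tool_from_camera" (4x4, takes a point from camera to tool coordinates, whose origin is the TCP and whose axes are the flange's). Camera axes: x right, y down, z forward; pixel columns grow to the right and rows downward; lengths in m; the calibration is good to about 2 mm. A picture is of the moment at which its call begins: read the wrist's pose just before it. There is no depth.
- bot.finish_job(): hands the job in; it is judged then, once.
The state is a dict: "time": time; "joint_positions": joint angles; "qvel": joint speeds; "joint_efforts": joint torques, N m; "ee_pos": TCP position; "tool_rot": TCP orientation; "force": force on the tool from outside, world axes, zero at the start; "torque": the same for the moment, N m; "gripper_width": opening from 0.0 (shut) to 1.0 (fully open); "grasp_force": force on a finger pad.
Only numpy, scipy, OpenCV 4.12 (cv2) and the standard library are available. Lean on these libraries where they do the work, as an engineer would, in place of code of your own. Each camera call takes 0.05 s, during which the arm holds its last target. There are 200 camera calls.

## Working session

There is one attempt and no reset: what is moved stays moved. The work goes in short steps, Python scripts to look and compute and a tool call to move; the robot and the scene stay as the last step left them, time stands still between calls to the robot, and variables do not carry over. Pictures are saved under pics/ and viewed, at most 10 in all, crops included, and the job is handed in when it is done.

Besides the shell and the picture viewer there is one more tool, called after ">>>" as a command line: name --argument value ..., lists and objects as JSON in quotes. carry_out: Moves the arm, as the interface text tells. Its arguments: {"type":"object","properties":{"moves":{"type":"array","items":{"type":"array"}},"grip":{"type":"number"},"grip_force":{"type":"number"}},"required":["moves"]}

```bash
mkdir -p pics; ls; cat > h.py <<'E'
import numpy as np, cv2
from bench import bot
def ray(c,u,v,z):
    """pixel -> world point on plane z"""
    K=np.array(c['intrinsics']);T=np.array(c['world_from_camera'])
    d=T[:3,:3]@np.linalg.solve(K,[u,v,1]);o=T[:3,3]
    return o+d*(z-o[2])/d[2]
def save(n,f,img): cv2.imwrite(f'pics/{n}.png',img[...,::-1])
E
python3 - <<'E'
from h import *
s=bot.observe();print(s)
import pickle
a=bot.capture('scene');b=bot.capture('top');pickle.dump((a,b),open('c.pkl','wb'))
save('scene',0,a['frame']);save('top',0,b['frame'])
print(b['world_from_camera'],b['intrinsics'],a['world_from_camera'])
E
```

```text
pics
{'time': 0.0, 'joint_positions': array([-1.22961111,  0.33285504, -0.06469992,  1.46096659,  0.02158466,
        1.34988631, -0.08854112]), 'qvel': array([-8.72543926e-04, -2.20020536e-03,  5.82641461e-05, -1.51200656e-03,
        1.36624095e-03,  3.51956732e-04,  7.00799225e-04]), 'joint_efforts': array([ 5.38031909e-04, -6.25445580e+01,  4.94750915e-02, -3.91595435e+01,
        1.62256847e-02,  9.99780226e-03,  7.74482669e-05]), 'ee_pos': array([0.22224841, 0.58374005, 0.23051437]), 'tool_rot': array([-5.68284974e-01, -3.08955652e+00,  2.20761386e-03]), 'force': array([0.01630775, 0.71122771, 0.18665837]), 'torque': array([ 0.04936759, -0.01918502, -0.02446141]), 'grasp_force': 0.0, 'gripper_width': 1.000457562493153}
[[ 0.01838134 -0.99419256  0.10603437  0.42694059]
 [-0.99961913 -0.01609042  0.02242063 -0.08766411]
 [-0.02058428 -0.1064061  -0.99410967  0.8485862 ]
 [ 0.          0.          0.          1.        ]] [[461.19305006   0.         322.09855503]
 [  0.         461.19305006 241.85289275]
 [  0.           0.           1.        ]] [[-0.60102242  0.62669855 -0.49600501  0.96350767]
 [ 0.79904089  0.45758769 -0.39006047  0.2872021 ]
 [-0.01748455 -0.63076337 -0.77577823  0.74924633]
 [ 0.          0.          0.          1.        ]]
```

View pics/top.png

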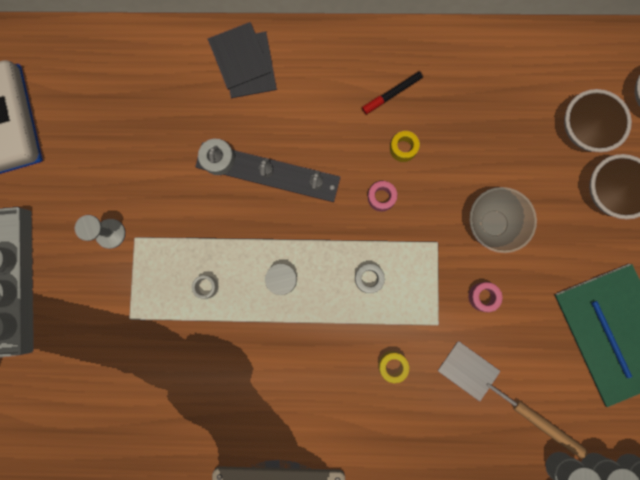

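View pics/scene.png

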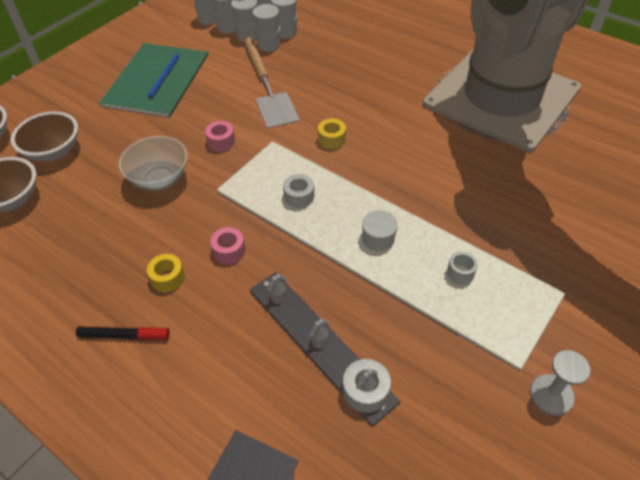

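Top view, candidates:
- Medium head: grey ring (370,278).
- Other rings: small ring (205,286), and large ring on the +y stud (215,155).
- Not heads: the solid tin (281,278), pink rings (383,195) and (487,297), and yellow rings (405,145) and (394,368).

The medium head is the grey ring at (370,278). I'll check that in one crop and measure.

```bash
python3 - <<'E'
from h import *
import pickle
a,b=pickle.load(open('c.pkl','rb'))
f=b['frame'];g=cv2.cvtColor(f,cv2.COLOR_RGB2GRAY)
hsv=cv2.cvtColor(f,cv2.COLOR_RGB2HSV)
x0,y0=190,135;s=3
crop=cv2.resize(f[y0:y0+190,x0:x0+250],None,fx=s,fy=s,interpolation=cv2.INTER_CUBIC)
gb=cv2.cvtColor(crop,cv2.COLOR_RGB2GRAY)
big=cv2.HoughCircles(gb,cv2.HOUGH_GRADIENT_ALT,1,60,param1=150,param2=0.7,minRadius=20,maxRadius=70)
for u,v,r in big[0]:
    p=ray(b,u/s+x0,v/s+y0,.038); 
    q=ray(b,(u+r)/s+x0,v/s+y0,.038)
    print((u/s+x0).round(1),(v/s+y0).round(1),'r_mm',np.linalg.norm(p-q)*1e3,p.round(4)); cv2.circle(crop,(int(u),int(v)),int(r),(255,0,0),1)
# rail: dark, unsaturated
m=((hsv[...,2]<95)&(hsv[...,1]<90)).astype(np.uint8); m[:130]=0;m[210:]=0;m[:,:190]=0;m[:,350:]=0
cs,_=cv2.findContours(m,0,2);c=max(cs,key=cv2.contourArea)
P=np.array([ray(b,*p[0],.008)[:2] for p in c],np.float32)
rc=cv2.minAreaRect(P);print(rc, cv2.boxPoints(rc))
cv2.drawContours(crop,[((c-[x0,y0])*s).astype(int)],-1,(0,255,0),1)
save('crop',0,crop)
E
```

```text
370.3 278.7 r_mm 25.928774479427673 [ 0.45  -0.155  0.038]
214.3 154.3 r_mm 30.279697725157135 [0.6698 0.129  0.038 ]
383.0 195.0 r_mm 24.72855939542075 [ 0.5991 -0.1764  0.038 ]
282.0 279.3 r_mm 26.169804002352482 [ 4.461e-01 -2.000e-04  3.800e-02]
405.0 144.3 r_mm 24.89671122631963 [ 0.6925 -0.2155  0.038 ]
370.3 278.7 r_mm 14.954660557529358 [ 0.45  -0.155  0.038]
203.0 287.0 r_mm 20.67275707564874 [0.4302 0.1387 0.038 ]
203.0 287.0 r_mm 15.161118771567729 [0.4302 0.1387 0.038 ]
405.0 144.3 r_mm 14.44689205225539 [ 0.6925 -0.2155  0.038 ]
383.0 195.0 r_mm 14.700337055625829 [ 0.5991 -0.1764  0.038 ]
214.3 154.3 r_mm 15.038696220328108 [0.6698 0.129  0.038 ]
((0.644709587097168, 0.021773874759674072), (0.23825934529304504, 0.05522272363305092), 77.63602447509766) [[ 0.59223044 -0.08868066]
 [ 0.6461724  -0.10050502]
 [ 0.69718874  0.1322284 ]
 [ 0.64324677  0.14405277]]
```

View pics/crop.png

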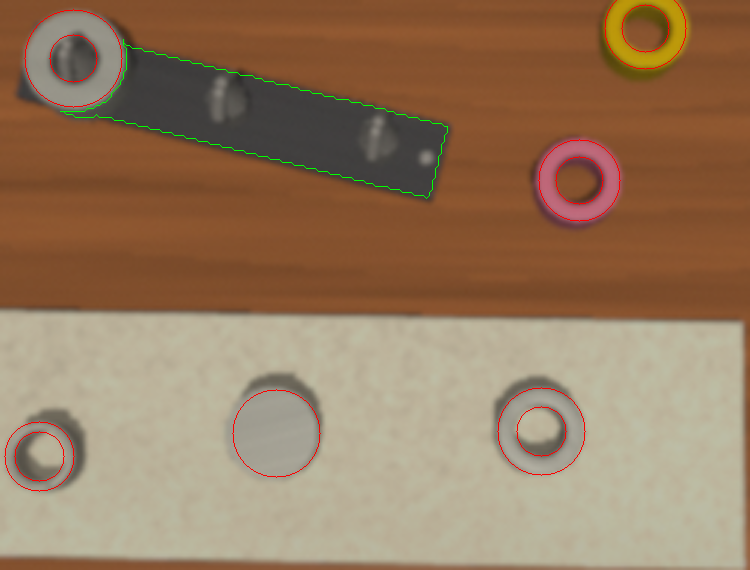

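The crop confirms it: the medium head is the grey ring with a 26 mm radius at (370,278), the tin has no bore, and the pink and yellow rings are decoys. I'll fly above the medium head.

>>> carry_out --moves '[[[25.8,-23.4,-2],[0,0,-0.6]],[[25.8,-23.4,-2],[0,0,-0.6]],[[25.8,-23.4,-2],[0,0,-0.6]],[[25.8,-23.4,-2],[0,0,-0.6]],[[25.8,-23.4,-2],[0,0,-0.6]],[[25.8,-23.4,-2],[0,0,-0.6]],[[25.8,-23.4,-2],[0,0,-0.6]],[[25.8,-23.4,-2],[0,0,-0.6]],[[22.8,-73.9,-9],[0,0,-1.424]],[[22.8,-73.9,-9],[0,0,-1.424]],[[22.8,-73.9,-9],[0,0,-1.424]],[[22.8,-73.9,-9],[0,0,-1.424]],[[22.8,-73.9,-9],[0,0,-1.424]],[[22.8,-73.9,-9],[0,0,-1.424]],[[22.8,-73.9,-9],[0,0,-1.424]],[[22.8,-73.9,-9],[0,0,-1.424]],[[22.8,-73.9,-9],[0,0,-1.424]],[[22.8,-73.9,-9],[0,0,-1.424]],[[22.8,-73.9,-9],[0,0,-1.424]],[[22.8,-73.9,-9],[0,0,-1.424]]]' --grip 8.5 --grip_force 80

```text
time: 1.77
ee_pos: [0.4504, -0.1363, 0.144]
tool_rot: [2.449, 1.968, 0.001]
force: [1.6, 0.6, -0.8]
gripper_width: 0.998
grasp_force: 0.0
```

>>> carry_out --moves '[[[0,0,0],[0,0,0]],[[0,0,0],[0,0,0]],[[0,0,0],[0,0,0]]]'

```text
time: 2.02
ee_pos: [0.451, -0.1341, 0.1439]
tool_rot: [-2.449, -1.967, 0.0]
force: [0.3, 0.2, -0.4]
gripper_width: 0.992
grasp_force: 0.0
```

```bash
cat >> h.py <<'E'
from scipy.spatial.transform import Rotation as R
def wrist():
    s=bot.observe();c=bot.capture('wrist')
    T=np.eye(4);T[:3,:3]=R.from_rotvec(s['tool_rot']).as_matrix();T[:3,3]=s['ee_pos']
    c['world_from_camera']=T@np.array(c['tool_from_camera']);return s,c
def circles(c,z,lo,hi):
    g=cv2.cvtColor(c['frame'],cv2.COLOR_RGB2GRAY)
    k=cv2.HoughCircles(g,cv2.HOUGH_GRADIENT_ALT,1,20,param1=150,param2=0.6,minRadius=lo,maxRadius=hi)
    for u,v,r in (k[0] if k is not None else []):
        p=ray(c,u,v,z);q=ray(c,u+r,v,z);print(u,v,'r_mm',(np.linalg.norm(p-q)*1e3).round(1),p.round(4))
E
python3 - <<'E'
from h import *
s,c=wrist();print(s['ee_pos'],s['time']);circles(c,.038,20,200);save('w1',0,c['frame'])
E
```

```text
[ 0.45098354 -0.13405841  0.14394219] 2.0167
323.0 260.0 r_mm 24.4 [ 0.4497 -0.1525  0.038 ]
547.0 243.0 r_mm 23.8 [ 0.5967 -0.1727  0.038 ]
323.0 260.0 r_mm 14.7 [ 0.4497 -0.1525  0.038 ]
547.0 243.0 r_mm 14.7 [ 0.5967 -0.1727  0.038 ]
```

View pics/w1.png

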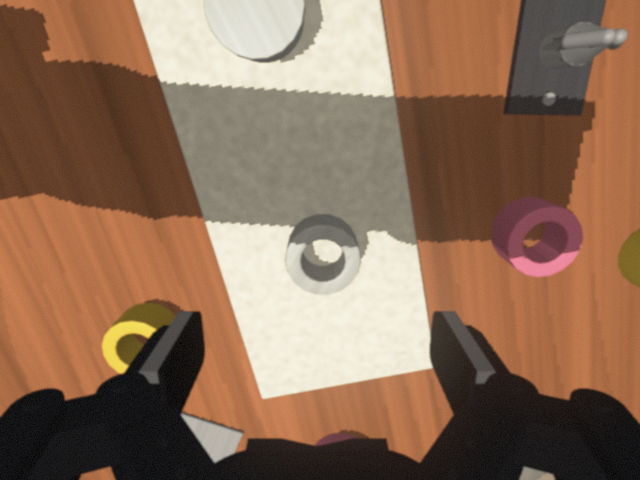

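The wrist view shows the grey ring at (323,260), agreeing with the top camera to within 2.5 mm. Descending to grasp it.

>>> carry_out --moves '[[[-0.1,-2.0,-1],[0,0,0]],[[-0.1,-2.0,-4],[0,0,0]],[[-0.1,-2.0,-7],[0,0,0]],[[-0.1,-2.0,-10],[0,0,0]],[[-0.1,-2.0,-12],[0,0,0]],[[-0.1,-2.0,-13.2],[0,0,0]],[[-0.1,-2.0,-13.2],[0,0,0]],[[-0.1,-2.0,-13.2],[0,0,0]],[[-0.1,-2.0,-13.2],[0,0,0]]]'

```text
time: 2.82
ee_pos: [0.451, -0.1539, 0.013]
tool_rot: [2.447, 1.969, 0.002]
force: [0.7, -0.4, 0.3]
gripper_width: 0.993
grasp_force: 0.0
```

>>> carry_out --moves '[[[0,0,0],[0,0,0]],[[0,0,0],[0,0,0]],[[0,0,0],[0,0,0]],[[0,0,0],[0,0,0]],[[0,0,0],[0,0,0]],[[0,0,0],[0,0,0]],[[0,0,0],[0,0,0]],[[0,0,0],[0,0,0]]]' --grip 4.0 --grip_force 80

```text
time: 3.48
ee_pos: [0.4508, -0.1543, 0.0135]
tool_rot: [-2.449, -1.967, -0.003]
force: [-4.3, 2.5, 18.2]
gripper_width: 0.581
grasp_force: 80.0
```

The 18 N upward force suggests the fingertips are pressing on the board, so I'll regrasp a few mm higher.

>>> carry_out --moves '[[[0,0,0],[0,0,0]],[[0,0,0],[0,0,0]],[[0,0,0.3],[0,0,0]],[[0,0,0.6],[0,0,0]],[[0,0,0.6],[0,0,0]]]' --grip 6.5

```text
time: 3.9
ee_pos: [0.4504, -0.1546, 0.0187]
tool_rot: [2.449, 1.967, 0.001]
force: [-0.1, 0.5, -0.8]
gripper_width: 0.763
grasp_force: 0.0
```

>>> carry_out --moves '[[[0,0,0],[0,0,0]],[[0,0,0],[0,0,0]],[[0,0,0],[0,0,0]],[[0,0,0],[0,0,0]],[[0,0,0],[0,0,0]],[[0,0,0],[0,0,0]]]' --grip 4.0

```text
time: 4.4
ee_pos: [0.4503, -0.1545, 0.019]
tool_rot: [-2.449, -1.967, -0.001]
force: [-5.1, 2.2, 18.3]
gripper_width: 0.578
grasp_force: 79.6
```

>>> carry_out --moves '[[[0,0,1],[0,0,0]],[[0,0,3],[0,0,0]],[[0,0,6],[0,0,0]],[[0,0,9],[0,0,0]],[[0,0,11.5],[0,0,0]],[[0,0,11.5],[0,0,0]],[[0,0,11.5],[0,0,0]]]'

```text
time: 4.98
ee_pos: [0.4509, -0.1545, 0.1343]
tool_rot: [2.448, 1.967, 0.004]
force: [0.3, 0.9, -1.1]
gripper_width: 0.576
grasp_force: 83.1
```

The ring is held at 1.2 N; the closing load was just the pads swinging forward. Moving over the middle stud.

>>> carry_out --moves '[[[3,2.9,0],[0,0,0]],[[6,5.8,0],[0,0,0]],[[9,8.7,0],[0,0,0]],[[12,11.6,0],[0,0,0]],[[15,14.5,0],[0,0,0]],[[17.5,17,0],[0,0,0]],[[19,18.4,0],[0,0,0]],[[19.8,19.1,-1.5],[0,0,0]],[[19.8,19.1,-3.5],[0,0,0]],[[19.8,19.1,-5.0],[0,0,0]],[[19.8,19.1,-5.0],[0,0,0]],[[19.8,19.1,-5.0],[0,0,0]],[[19.8,19.1,-5.0],[0,0,0]]]'

```text
time: 6.07
ee_pos: [0.6481, 0.0361, 0.0834]
tool_rot: [2.449, 1.967, -0.0]
force: [-1.2, -0.6, -1.3]
gripper_width: 0.575
grasp_force: 83.1
```

```bash
python3 - <<'E'
from h import *
s,c=wrist();print(s['ee_pos'],s['tool_rot'],s['force'],s['time'])
b=bot.capture('top')
circles(b,s['ee_pos'][2]+.019,8,30)
save('p1',0,np.vstack([c['frame'][60:360,:500],cv2.resize(b['frame'][110:230,190:390],(500,300),interpolation=cv2.INTER_CUBIC)]))
E
```

```text
[0.64814448 0.03613226 0.08335603] [ 2.44924374e+00  1.96709185e+00 -3.32501919e-04] [-1.19499416 -0.56573389 -1.34921413] 6.0667
497.0 217.0 r_mm 44.5 [ 0.5517 -0.3542  0.1024]
487.0 297.0 r_mm 23.1 [ 0.4223 -0.3356  0.1024]
394.0 368.0 r_mm 22.6 [ 0.3084 -0.1879  0.1024]
598.0 120.0 r_mm 46.2 [ 0.7166 -0.5235  0.1024]
281.0 279.0 r_mm 27.0 [ 0.4451 -0.0055  0.1024]
405.0 144.0 r_mm 22.2 [ 0.672  -0.2054  0.1024]
383.0 195.0 r_mm 21.9 [ 0.5855 -0.1694  0.1024]
4.0 292.0 r_mm 28.7 [0.4158 0.4468 0.1024]
203.0 287.0 r_mm 19.5 [0.4299 0.1207 0.1024]
4.0 259.0 r_mm 26.3 [0.4697 0.4518 0.1024]
621.0 184.0 r_mm 43.2 [ 0.6091 -0.5556  0.1024]
```

View pics/p1.png

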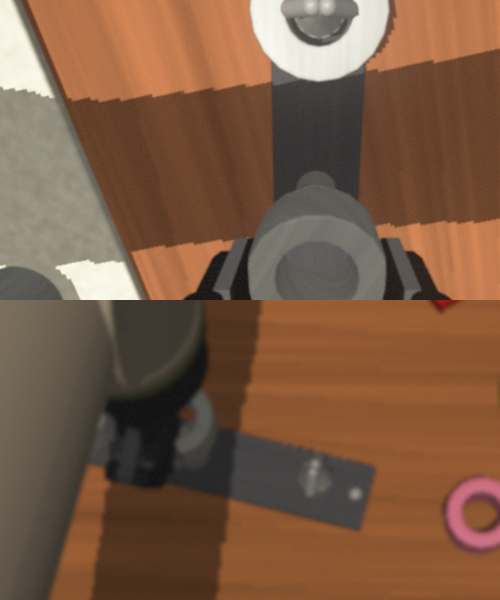

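Ring centred over the rail line in the wrist view (ring x≈318, rail 272–360). Pushing down.

>>> carry_out --moves '[[[0,0.05,-0.7],[0,0,0]],[[0,0.05,-1.4],[0,0,0]],[[0,0.05,-2.1],[0,0,0]],[[0,0.05,-2.8],[0,0,0]],[[0,0.05,-3.4],[0,0,0]],[[0,0.05,-4.0],[0,0,0]],[[0,0.05,-4.6],[0,0,0]],[[0,0.05,-5.2],[0,0,0]],[[0,0.05,-5.6],[0,0,0]],[[0,0.05,-6.0],[0,0,0]],[[0,0.05,-6.2],[0,0,0]],[[0,0.05,-6.4],[0,0,0]],[[0,0.05,-6.4],[0,0,0]],[[0,0.05,-6.4],[0,0,0]]]'

```text
time: 7.33
ee_pos: [0.648, 0.0369, 0.0193]
tool_rot: [-2.449, -1.968, 0.0]
force: [-2.8, -0.7, 2.6]
gripper_width: 0.581
grasp_force: 83.5
```

>>> carry_out --moves '[[[0,0,-0.15],[0,0,0]],[[0,0,-0.3],[0,0,0]],[[0,0,-0.3],[0,0,0]],[[0,0,-0.3],[0,0,0]]]'

```text
time: 7.67
ee_pos: [0.6481, 0.0369, 0.0191]
tool_rot: [-2.448, -1.967, -0.001]
force: [-15.9, 0.2, 31.2]
gripper_width: 0.577
grasp_force: 86.4
```

Hard stop at 31 N with the head flat on the rail. Releasing and heading to the small head.

>>> carry_out --moves '[[[0,0,0.3],[0,0,0]],[[0,0,0.3],[0,0,0]],[[0,0,0.3],[0,0,0]],[[0,0,0.3],[0,0,0]],[[0,0,2],[0,0,0]],[[0,0,5],[0,0,0]],[[0,0,8.5],[0,0,0]],[[0,0,12],[0,0,0]],[[-4,1.8,12.5],[0,0,0]],[[-7.5,3.6,12.5],[0,0,0]],[[-11,5.4,12.5],[0,0,0]],[[-14.5,7.2,12.5],[0,0,0]],[[-18,9,12.5],[0,0,0]],[[-20.5,10,12.5],[0,0,0]],[[-21.8,10.2,12.5],[0,0,0]],[[-21.8,10.2,12.5],[0,0,0]],[[-21.8,10.2,12.5],[0,0,0]]]' --grip 7.5

```text
time: 9.08
ee_pos: [0.4302, 0.1393, 0.1413]
tool_rot: [-2.448, -1.969, -0.002]
force: [0.2, -0.3, 0.2]
gripper_width: 0.877
grasp_force: 0.0
```

```bash
python3 - <<'E'
from h import *
s,c=wrist();print(s['ee_pos'],s['tool_rot'],s['force'],s['time'])
circles(c,.038,20,100)
b=bot.capture('top');a=bot.capture('scene');print('top');circles(b,.038,8,22)
save('p2',0,np.vstack([c['frame'][60:360,:600],np.hstack([cv2.resize(f,(300,300),interpolation=cv2.INTER_CUBIC) for f in (b['frame'][120:220,190:350],a['frame'][260:430,240:410])])]))
E
```

```text
[0.4301507  0.13929829 0.14130242] [-2.44769945e+00 -1.96892192e+00 -1.56383219e-03] [ 0.19477131 -0.26840537  0.24423061] 9.0833
319.0 233.0 r_mm 21.0 [0.4306 0.141  0.038 ]
381.0 398.0 r_mm 28.4 [0.4483 0.0036 0.038 ]
381.0 398.0 r_mm 39.2 [0.4483 0.0036 0.038 ]
319.0 233.0 r_mm 14.6 [0.4306 0.141  0.038 ]
613.0 291.0 r_mm 16.7 [0.6174 0.0572 0.038 ]
317.0 408.0 r_mm 20.1 [0.3993 0.005  0.038 ]
top
487.0 297.0 r_mm 24.6 [ 0.4219 -0.3569  0.038 ]
394.0 368.0 r_mm 22.7 [ 0.2982 -0.1965  0.038 ]
214.0 154.0 r_mm 28.1 [0.6705 0.1296 0.038 ]
405.0 144.0 r_mm 24.2 [ 0.6931 -0.2155  0.038 ]
383.0 195.0 r_mm 24.3 [ 0.5991 -0.1764  0.038 ]
264.0 167.0 r_mm 25.1 [0.6475 0.0379 0.038 ]
281.0 279.0 r_mm 28.8 [0.4466 0.0016 0.038 ]
494.0 222.0 r_mm 26.2 [ 0.5535 -0.3717  0.038 ]
90.0 228.0 r_mm 28.7 [0.5316 0.3471 0.038 ]
324.0 184.0 r_mm 25.4 [ 0.6177 -0.0709  0.038 ]
207.0 287.0 r_mm 21.6 [0.4303 0.1316 0.038 ]
119.0 285.0 r_mm 28.8 [0.431 0.288 0.038]
153.0 327.0 r_mm 25.0 [0.3591 0.2233 0.038 ]
113.0 220.0 r_mm 19.1 [0.5467 0.3065 0.038 ]
```

View pics/p2.png

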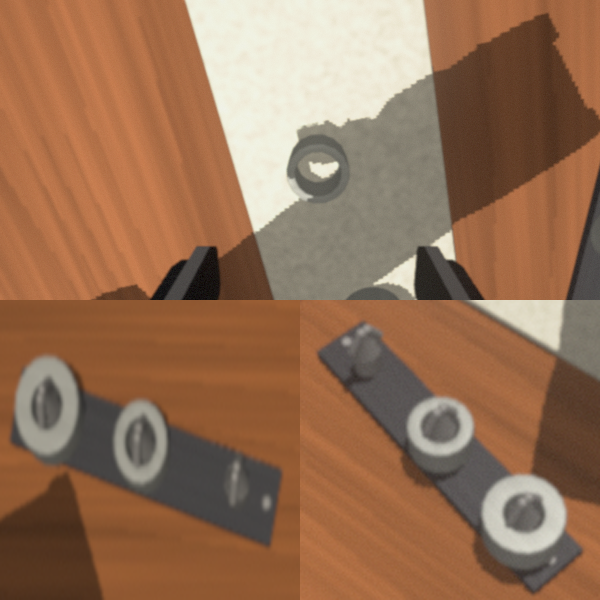

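The medium head sits flat on the middle stud at (140,440 in the composite). The small head's estimates disagree (y 0.132 to 0.141), so I'll enlarge both views.

```bash
python3 - <<'E'
from h import *
import pickle
b=pickle.load(open('c.pkl','rb'))[1]
s,c=wrist()
A=cv2.resize(b['frame'][266:306,185:225],(400,400),interpolation=cv2.INTER_CUBIC)
W=c['frame'][183:283,270:370].copy()
W=cv2.resize(W,(400,400),interpolation=cv2.INTER_CUBIC)
# predicted outlines (top edge red, bottom edge blue) for candidate y
def draw(img,cam,u0,v0,k,x,y):
    Ti=np.linalg.inv(np.array(cam['world_from_camera']));K=np.array(cam['intrinsics'])
    t=np.linspace(0,2*np.pi,60)
    for r,z,col in((.021,.038,(255,0,0)),(.015,.038,(255,160,0)),(.021,.008,(0,0,255))):
        P=np.c_[x+r*np.cos(t),y+r*np.sin(t),z+0*t]@Ti[:3,:3].T+Ti[:3,3]
        p=P@K.T;p=p[:,:2]/p[:,2:]
        cv2.polylines(img,[((p-[u0,v0]+.5)*k).astype(int)],True,col,1)
draw(A,b,185,266,10,.430,.137);draw(W,c,270,183,4,.430,.137)
save('sm',0,cv2.convertScaleAbs(np.hstack([A,W]),alpha=1.2))
E
```

```text
(no output)
```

View pics/sm.png

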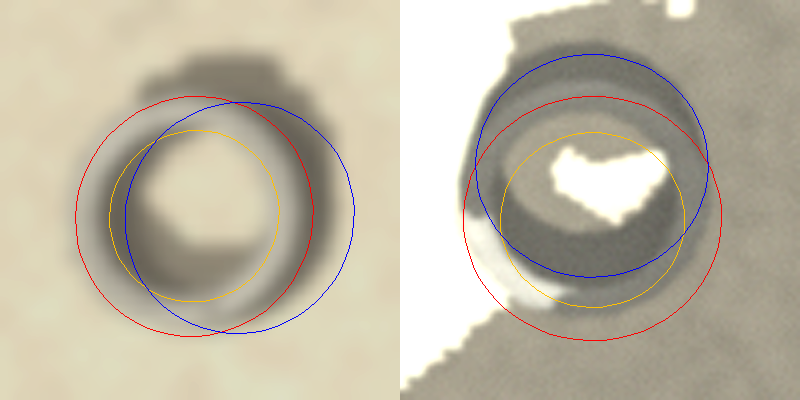

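The top view puts the head at y≈0.1375 and the wrist at about 0.1405, so the current y of 0.139 splits the difference. Grasping here.

>>> carry_out --moves '[[[0,0,-3],[0,0,0]],[[0,0,-6],[0,0,0]],[[0,0,-9],[0,0,0]],[[0,0,-11],[0,0,0]],[[0,0,-12.2],[0,0,0]],[[0,0,-12.2],[0,0,0]],[[0,0,-12.2],[0,0,0]]]'

```text
time: 9.87
ee_pos: [0.4304, 0.1383, 0.0188]
tool_rot: [2.449, 1.966, -0.003]
force: [-0.0, 1.1, 0.7]
gripper_width: 0.878
grasp_force: 0.0
```

>>> carry_out --moves '[[[0,0,0],[0,0,0]],[[0,0,0],[0,0,0]],[[0,0,0],[0,0,0]],[[0,0,0],[0,0,0]],[[0,0,0],[0,0,0]],[[0,0,0],[0,0,0]],[[0,0,0],[0,0,0]],[[0,0,0],[0,0,0]]]' --grip 3.2 --grip_force 80

```text
time: 10.53
ee_pos: [0.431, 0.1394, 0.0206]
tool_rot: [-2.449, -1.967, -0.003]
force: [-3.4, -2.0, 12.6]
gripper_width: 0.455
grasp_force: 79.2
```

>>> carry_out --moves '[[[0,0,1],[0,0,0]],[[0,0,3],[0,0,0]],[[0,0,6],[0,0,0]],[[0,0,9],[0,0,0]],[[0,0,11.5],[0,0,0]],[[0,0,11.5],[0,0,0]],[[0,0,11.5],[0,0,0]]]'

```text
time: 11.12
ee_pos: [0.431, 0.1395, 0.136]
tool_rot: [-2.449, -1.968, -0.006]
force: [-0.5, -0.3, -1.2]
gripper_width: 0.457
grasp_force: 81.0
```

>>> carry_out --moves '[[[3,-2.9,0],[0,0,0]],[[6,-5.8,0],[0,0,0]],[[9,-8.7,0],[0,0,0]],[[12,-11.6,0],[0,0,0]],[[15,-14.6,0],[0,0,0]],[[17.5,-17.2,0],[0,0,0]],[[19,-18.7,0],[0,0,0]],[[19.8,-19.5,-1.5],[0,0,0]],[[19.8,-19.5,-3.5],[0,0,0]],[[19.8,-19.5,-5.2],[0,0,0]],[[19.8,-19.5,-5.2],[0,0,0]],[[19.8,-19.5,-5.2],[0,0,0]],[[19.8,-19.5,-5.2],[0,0,0]]]'

```text
time: 12.2
ee_pos: [0.6282, -0.056, 0.0827]
tool_rot: [2.449, 1.968, 0.0]
force: [0.3, -0.1, -0.2]
gripper_width: 0.455
grasp_force: 81.0
```

```bash
python3 - <<'E'
from h import *
s,c=wrist();print(s['ee_pos'],s['tool_rot'],s['force'],s['time'])
save('p3',0,c['frame'])
E
```

```text
[ 0.62821516 -0.05601736  0.08270238] [2.44865604e+00 1.96762370e+00 1.22247224e-04] [ 0.3094062  -0.09598922 -0.19845709] 12.2
```

View pics/p3.png

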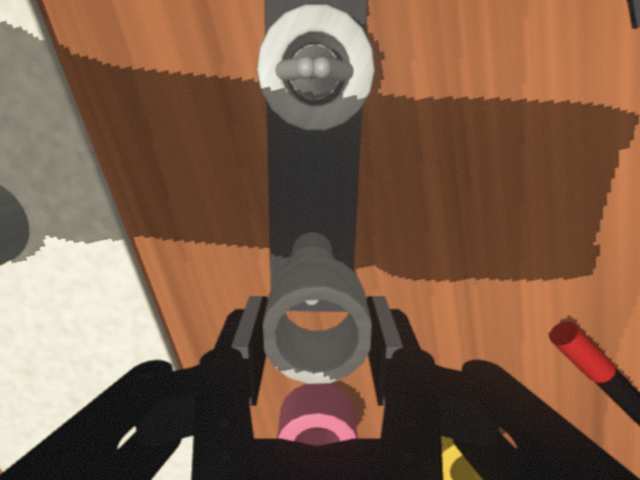

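The small head is held centred over the rail axis (ring at 317,330), and the medium head is clipped at (315,67) with its leaves spread over the edge. Pushing down.

>>> carry_out --moves '[[[0,0,-0.7],[0,0,0]],[[0,0,-1.4],[0,0,0]],[[0,0,-2.1],[0,0,0]],[[0,0,-2.8],[0,0,0]],[[0,0,-3.4],[0,0,0]],[[0,0,-4.0],[0,0,0]],[[0,0,-4.6],[0,0,0]],[[0,0,-5.2],[0,0,0]],[[0,0,-5.6],[0,0,0]],[[0,0,-5.9],[0,0,0]],[[0,0,-6.1],[0,0,0]],[[0,0,-6.3],[0,0,0]],[[0,0,-6.3],[0,0,0]]]'

```text
time: 13.33
ee_pos: [0.6286, -0.0562, 0.0207]
tool_rot: [2.449, 1.967, 0.002]
force: [-7.7, 0.9, 13.4]
gripper_width: 0.459
grasp_force: 82.7
```

>>> carry_out --moves '[[[0,0,-0.1],[0,0,0]],[[0,0,-0.2],[0,0,0]],[[0,0,-0.2],[0,0,0]]]'

```text
time: 13.58
ee_pos: [0.6288, -0.0562, 0.0206]
tool_rot: [-2.449, -1.967, -0.003]
force: [-17.9, 3.4, 35.1]
gripper_width: 0.453
grasp_force: 85.2
```

Hard stop, same height as when it was grasped on the board. Releasing and backing away for a check.

>>> carry_out --moves '[[[0,0,0.2],[0,0,0]],[[0,0,0.2],[0,0,0]],[[0,0,0.2],[0,0,0]],[[0,0,0.2],[0,0,0]],[[0,0,2],[0,0,0]],[[0,0,5],[0,0,0]],[[0,0,8.5],[0,0,0]],[[0,0,12],[0,0,0]],[[-4,-2,13],[0,0,0]],[[-8,-4,13],[0,0,0]],[[-12,-6,13],[0,0,0]],[[-16,-8,13],[0,0,0]],[[-18,-8,13],[0,0,0]],[[-18,-8,13],[0,0,0]],[[-18,-8,13],[0,0,0]]]' --grip 7.0

```text
time: 14.83
ee_pos: [0.4473, -0.1362, 0.1474]
tool_rot: [-2.45, -1.966, -0.004]
force: [0.7, 0.2, 0.5]
gripper_width: 0.819
grasp_force: 0.0
```

```bash
python3 - <<'E'
from h import *
b=bot.capture('top');a=bot.capture('scene')
save('p4',0,np.vstack([cv2.resize(b['frame'][125:215,190:350],(640,360)[:2],interpolation=cv2.INTER_CUBIC)[:300],cv2.resize(a['frame'][260:430,230:410],(318,300),interpolation=cv2.INTER_CUBIC) if 0 else cv2.resize(a['frame'][260:430,220:420],(640,300),interpolation=cv2.INTER_CUBIC)]))
E
```

```text
(no output)
```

View pics/p4.png

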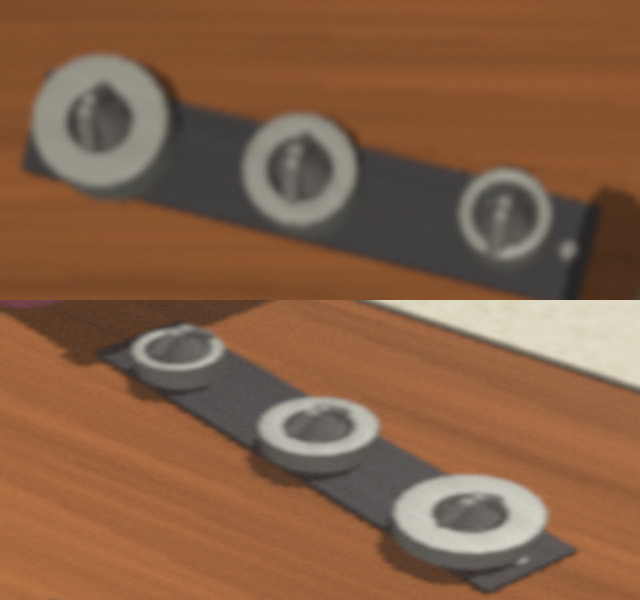

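All three heads are on the rail at (100,120), (300,170) and (505,215) in the composite. They sit flat in size order, with the leaves out over the rims.

```bash
python3 -c "
from bench import bot
print(bot.finish_job())"
```

```text
the job is handed in; nothing more can be done
None
```

I pushed the medium head onto the middle stud and the small head onto the free end stud until both stopped flat on the rail, so the three heads stand in size order. I handed the job in at about 15 s; no verdict came back.

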